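# Lock a carving blank's faceplate into a bayonet bench socket

## Task

Pick up the faceplate with the limewood block on it, hang it in the bayonet socket with its two lugs going down through the two gaps in the socket's lip, press it gently against the sprung ring inside and twist it clockwise (seen from above) until you feel the lugs drop into the locking notches. Where the notches lie cannot be seen, so turn by feel and never force it. Let go with the plate fully home, flush on the rim, and leave the things around it where they are.

Things in the scene. Friction and masses are not known exactly. Their poses are not given: they have to be found in the camera images.
- faceplate: Loose part, about 0.6 kg: aluminium disc 82 mm across, 6 mm thick, a limewood block on it (50 mm along x, 62 along y, 45 high), a steel spigot 44 mm across and 26 mm long under it, with two lugs along +y and -y. It stands on the spigot. Origin on the axis at the spigot's foot, z up; disc top 32 mm and block top 77 mm above it. Same after half a turn.
- plate_under (a point): Point on the faceplate's axis at the underside of the disc, 26 mm above the origin of the faceplate; axes as the faceplate.
- lug_foot (a point): Middle of the underside of the +y lug, 26.5 mm out from the faceplate's axis and 19.5 mm below the disc's underside. Each of the two lugs is 8 mm wide and 6 mm high; its tip is 31 mm from the axis. Pressing or turning with over 25 N would strain the socket. Axes as the faceplate.
- blank_grip (a point): Middle of the limewood block's sides, where to grip: on the faceplate's axis, 58 mm above its origin, 19 mm below the block's top and 26 mm above the disc. Grip firmly (some 40 N) across x (50 mm); axes as the faceplate.
- socket: Bayonet socket fixed to the bench: round dark steel housing 80 mm across, 36 mm high, on a 110 mm flange 6 mm thick. Origin on its axis at the bench top, z up. In its top a lip 6 mm thick, bore 49 mm, with two gaps along +y and -y; under the lip a sprung ring. Stops block the lugs about 10 degrees counterclockwise and about 90 degrees clockwise of the gaps. Half a turn gives the same socket.
- socket_rim (a point): Centre of the socket's rim, on the axis at its top face, 36 mm above the bench; axes as the socket.
- lip_gap (a point): Middle of the +y gap in the lip, 30 mm from the socket's axis, at rim height. Each gap is 12.5 mm wide, parallel-sided, and reaches out to 34 mm from the axis: the lugs go down through the gaps. Axes as the socket.
- ring_rest (a point): On the socket's axis, at the top face of the sprung ring, 13.5 mm below the rim: lugs resting on it leave the disc 6 mm above the rim. The ring sinks at most 4 mm, with 10 N at first and 0.7 N more per mm. Two notches half a turn apart in the ring, 13 mm wide and hidden under the lip, lie 30 to 80 degrees clockwise of the gaps (varies). Over them the upward push vanishes.
- oil_bottle: Bystander: small yellowish oil bottle with a red cap, 41 mm across, 118 mm high, standing. Origin at the centre of its underside.
- tape_roll: Bystander: roll of masking tape, 96 mm across, 25 mm high, lying flat. Origin at the centre of its underside.
- stamp_tin: Bystander: flat tin box 75x121x24 mm. Origin at the centre of its underside.
- cork_block: Bystander: cork sanding block 62x105x34 mm. Origin at the centre of its underside.

How it is judged:
On the way:
1. the faceplate hangs in the socket: lugs down through the gaps of the lip, plate within 9 mm of the rim, not yet turned (z of plate_under in the frame of socket_rim below 0.009 m and horizontal distance between plate_under and socket_rim below 0.004 m and angle between the y axis of faceplate and the y axis of socket, either way round below 0.25 rad), for 0.1 s.
At the end, for the whole second after the job is handed in: The faceplate is locked in the socket: its underside flush on the rim within 2 mm, level within 2 degrees, centred within 4 mm, turned at least 22 degrees from the gaps, released and at rest (z of plate_under in the frame of socket_rim between -0.002 and 0.002 m and horizontal distance between plate_under and socket_rim below 0.004 m and angle between the y axis of faceplate and the y axis of socket, either way round above 0.38 rad and angle between faceplate's own z axis and vertical below 0.035 rad and linear speed of faceplate below 0.01 m/s); the robot touches nothing.
It fails at once if the held faceplate is pressed or turned against the socket with over 25 N (contact force between faceplate and socket above 25 N and contact force between the fingers and faceplate above 3 N).
It fails at once if the faceplate meets the socket with over 70 N (contact force between faceplate and socket above 70 N).
It fails at once if a bystander is moved by more than 30 mm (distance of any of oil_bottle, tape_roll, stamp_tin, cork_block from where it was at the start of the episode above 0.03 m).
It also fails if it takes over 56 s, if anything falls off the work surface, if the arm or the gripper's body presses on something with over 40 N, if the wrist force passes 120 N, or if a joint passes its speed limit or range.

## Robot

A 6-joint arm with a two-finger parallel gripper is mounted at the origin on a cart in front of the work surface, level with it; the furniture and walls round the work are solid. World frame = base frame: x ahead of the robot, y to its left, z up, the work surface at z = 0. Lengths are in m, angles in rad, forces in N, time in s.
With the tool pointing down it reaches from about 0.25 to 0.725 m from the base axis. Payload 4 kg.
Tool frame: the origin (TCP) lies midway between the tips of the shut fingers; the grasp point (between the pads) lies 19 mm behind it; z points along the fingers, y is the line along which they close (so a half turn about z gives the same grasp; the last joint's range is limited). The gripper opens to 85 mm and grips with 20 to 120 N. Pads are 22 mm wide; open, the fingers measure 114 mm over their backs; the gripper's body (76 mm by 85 mm) begins 54 mm behind the grasp point. The pads swing forward as they close: fully open they stand 13 mm farther back than shut.
Start: joints at [1.244, 0.241, 0.005, 1.335, 0, 1.571], TCP at [0.161, 0.474, 0.231] pointing down, gripper open.
Joint ranges: [-2.72, 2.72], [-1.05, 1.87], [-1.09, 1.28], [-1.99, 2.15], [-1.42, 1.44], [-3.14, 3.14]. Speed limits (rad/s): [2.79, 2.79, 3.14, 3.14, 3.14, 3.14].

## Interface

Orientations are given as a unit quaternion [x, y, z, w].
In Python, from workcell import get_obs, imaging, workorder gives the robot as it stands.
- The arm moves only by the shell command python3 -m jog, which reads ROWS from standard input. ROWS is a JSON object whose key "plan" holds a list of rows, 1 to 10 of them, each of 7 numbers: a rotation vector rx, ry, rz in fractions of the full range, 1 being 90 degrees, then dx, dy, dz in parts of the range, where 1.0 means 0.6 m, then the finger opening in m; each row is the pose to reach, as a shift and turn from the pose commanded when the command began, along the tool's axes at that moment; what a row does not reach only later rows make up. A row lasts 1/8 s, in which the tool goes at most 0.0625 m and 0.188 rad, less where a joint would pass 70% of its speed; a pose out of reach is approached as far as the arm can. The fingers move at their own pace and stop on an object; the grip force is fixed at half the most. Time passes only in rows, so rows that do not move let the fingers close. It prints the time, the measured TCP pose, the force, the opening and the grip force at its end. Input that does not fit is refused with a message, and nothing moves.
- get_obs(): the state, without advancing time (a new reading comes with each control period).
- imaging.camera(name): name is "scene" or "top" or "wrist"; returns (picture, depth): 400x640x3 uint8, red, green, blue; 400x640 float32, m along the optical axis (not along the pixel's ray), 0 where there is no reading.
- imaging.calibration(name): a dict with "mtx" (3x3 intrinsics, pixels), "R" (3x3) and "t" (3): a world point X has camera coordinates R X + t. Camera axes: x right, y down, z forward; pixel columns grow to the right and rows downward; lengths in m; the calibration is good to about 2 mm. A picture is of the moment at which its call begins: read the wrist's pose just before it. calibration takes no time and is no camera call; for the wrist camera it gives the pose at the moment of the call.
- workorder.job_done(): hands the job in; it is judged then, once.
The state is a dict: "clock": time; "joint_pos": joint angles; "joint_vel": joint speeds; "tau": joint torques, N m; "eef_pos": TCP position; "tool_rot": TCP orientation; "ft_force": force on the tool from outside, world axes, zero at the start; "ft_torque": the same for the moment, N m; "grip_width": finger opening in m; "grasp_force": force on a finger pad.
Only numpy, scipy, OpenCV 4.12 (cv2) and the standard library are available. Lean on these libraries where they do the work, as an engineer would, in place of code of your own. Each camera call takes 0.05 s, during which the arm holds its last target. There are 200 camera calls.

## Working session

There is one attempt and no reset: what is moved stays moved. The work goes in short steps, Python scripts to look and compute and a shell command to move; the robot and the scene stay as the last step left them, time stands still between calls to the robot, and variables do not carry over. Pictures are saved under pics/ and viewed, at most 10 in all, crops included, and the job is handed in when it is done.

```bash
mkdir -p pics
python3 - <<'E'
from workcell import get_obs, imaging
import cv2,numpy as np
o=get_obs();print({k:np.round(v,3).tolist() for k,v in o.items()})
for n in("top","scene"):
    p,d=imaging.camera(n);cv2.imwrite(f"pics/{n}0.png",p[:,:,::-1]);np.save(f"{n}0.npy",d)
    c=imaging.calibration(n);print(n,{k:np.round(v,4).tolist() for k,v in c.items()})
    np.savez(f"{n}0c.npz",**c)
E
```

```text
{'clock': 0.0, 'joint_pos': [1.244, 0.241, 0.004, 1.335, -0.0, 1.571], 'joint_vel': [0.0, -0.001, -0.001, -0.001, -0.002, 0.001], 'tau': [-0.0, -37.232, 25.241, 0.017, 0.0, -0.0], 'eef_pos': [0.16, 0.473, 0.23], 'tool_rot': [0.163, 0.987, -0.001, -0.0], 'ft_force': [0.36, -0.203, -0.261], 'ft_torque': [-0.026, -0.008, -0.009], 'grasp_force': 0.0, 'grip_width': 0.085}
top {'mtx': [[428.9167, 0.0, 320.5052], [0.0, 428.9167, 194.3483], [0.0, 0.0, 1.0]], 'R': [[0.0134, -0.9999, 0.0046], [-0.982, -0.014, -0.1886], [0.1886, -0.002, -0.982]], 't': [-0.31, 0.58, 0.8428]}
scene {'mtx': [[510.9741, 0.0, 331.2794], [0.0, 510.9741, 202.5256], [0.0, 0.0, 1.0]], 'R': [[-0.4571, -0.8894, -0.0102], [-0.4498, 0.241, -0.86], [0.7673, -0.3885, -0.5102]], 't': [-0.0052, 0.3739, 0.3166]}
```

View pics/top0.png

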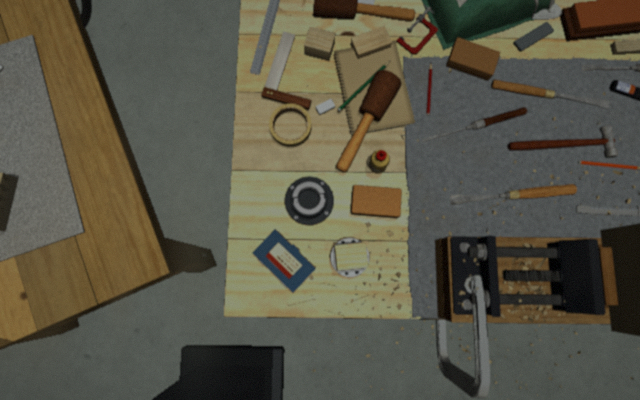

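View pics/scene0.png

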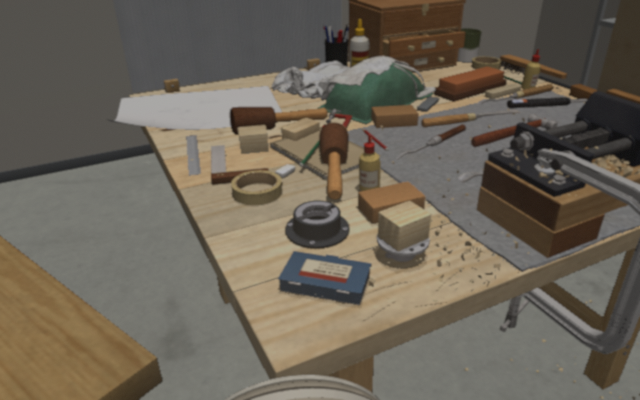

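The top view shows the faceplate near (350,257), the socket (310,199), tin (284,260), cork (376,201), bottle (379,160) and tape (290,125). I'll enlarge it and measure from depth.

Run:
```python
import cv2,numpy as np
p=cv2.imread("pics/top0.png");d=np.load("top0.npy");c=np.load("top0c.npz")
# crop u 270-400, v 165-290
cr=cv2.resize(p[168:288,275:405],None,fx=5,fy=5,interpolation=cv2.INTER_CUBIC);cv2.imwrite("pics/top0z.png",cv2.convertScaleAbs(cr,alpha=1.5))
K=np.linalg.inv(c['mtx'])
v,u=np.mgrid[0:400,0:640]
P=(np.stack([u,v,np.ones_like(u)],-1)@K.T)*d[...,None]
W=(P-c['t'])@c['R'];np.save("top0W.npy",W)
print("cam",-c['R'].T@c['t'])
def blob(box,z0,z1):
    m=np.zeros(d.shape,bool);m[box[1]:box[3],box[0]:box[2]]=1
    m&=(W[...,2]>z0)&(W[...,2]<z1)&(d>0)
    q=W[m]; r=cv2.minAreaRect(q[:,:2].astype(np.float32)*1000)
    e=cv2.minEnclosingCircle(q[:,:2].astype(np.float32)*1000)
    print(box,z0,len(q),np.median(q,0).round(4),r,e)
blob((325,230,380,285),.068,.09)
blob((325,230,380,285),.025,.04)
blob((280,170,340,228),.03,.045)
blob((280,170,340,228),.003,.012)
blob((345,180,407,222),.027,.04)
blob((250,225,318,293),.018,.03)
blob((365,145,395,175),.06,.14)
blob((265,100,315,148),.018,.03)
```

```text
cam [ 0.41466498 -0.30012894  0.9384923 ]
(325, 230, 380, 285) 0.068 794 [ 0.456  -0.3642  0.0778] ((456.138671875, -364.48193359375), (50.0640983581543, 61.97770690917969), 6.582118988037109) ((455.6788330078125, -364.4083557128906), 38.82062911987305)
(325, 230, 380, 285) 0.025 391 [ 0.4452 -0.3593  0.033 ] ((456.4080810546875, -364.57135009765625), (78.94552612304688, 77.91657257080078), 0.44721484184265137) ((456.0997314453125, -364.3219909667969), 40.678428649902344)
(280, 170, 340, 228) 0.03 632 [ 0.5788 -0.276   0.0367] ((580.069580078125, -276.38702392578125), (78.24911499023438, 78.06590270996094), 46.882328033447266) ((580.07763671875, -276.2210693359375), 40.02566909790039)
(280, 170, 340, 228) 0.003 1295 [ 0.5779 -0.2767  0.0071] ((585.5028686523438, -277.84527587890625), (128.82928466796875, 131.51712036132812), 1.3492603302001953) ((590.1475830078125, -278.54315185546875), 86.43757629394531)
(345, 180, 407, 222) 0.027 1402 [ 0.5763 -0.4212  0.0348] ((577.4061889648438, -422.086181640625), (105.1509017944336, 62.31407165527344), 86.3097152709961) ((577.13525390625, -422.1406555175781), 58.970985412597656)
(250, 225, 318, 293) 0.018 1929 [ 0.4467 -0.2263  0.0252] ((448.3676452636719, -226.3665313720703), (121.39920806884766, 74.45996856689453), 48.027408599853516) ((447.63665771484375, -225.79307556152344), 68.46480560302734)
(365, 145, 395, 175) 0.06 285 [ 0.6549 -0.4221  0.0761] ((659.3870239257812, -425.7405090332031), (37.881778717041016, 36.99996566772461), 42.915443420410156) ((660.7178955078125, -425.8876953125), 20.238996505737305)
(265, 100, 315, 148) 0.018 576 [ 0.7541 -0.2327  0.0249] ((756.2203979492188, -230.2489471435547), (106.4474105834961, 92.0792465209961), 0.8282030820846558) ((760.8714599609375, -239.53944396972656), 60.74927520751953)
```

View pics/top0z.png

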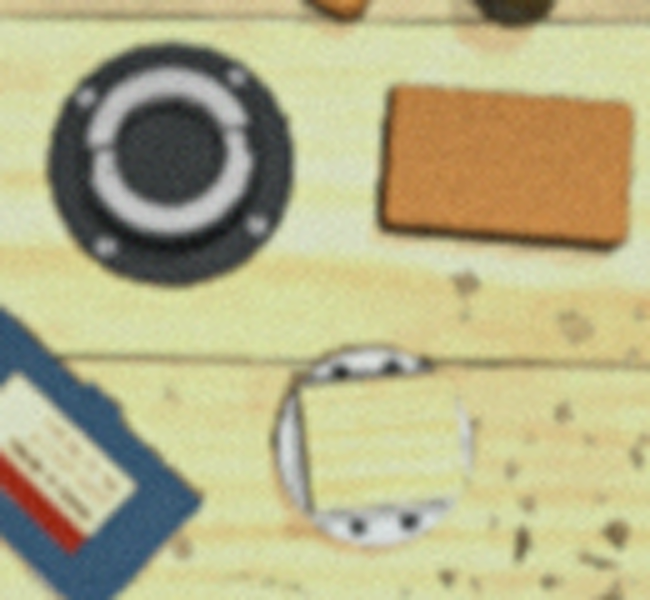

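```bash
cat > h.py <<'E'
import numpy as np,sys
from scipy.spatial.transform import Rotation as R
from workcell import get_obs,imaging
def st():
    o=get_obs();r=R.from_quat(o['tool_rot']);y=r.as_matrix()[:,1]
    print('t',round(o['clock'],2),'pos',np.round(o['eef_pos'],4),'yaw_y',round(np.degrees(np.arctan2(y[1],y[0])),2),'F',np.round(o['ft_force'],1),'T',np.round(o['ft_torque'],2),'w',round(o['grip_width'],4),'g',round(o['grasp_force'],1),'j',np.round(o['joint_pos'],2))
    return o,r
def go(x,y,z,yaw):
    """row to reach TCP x,y,z pointing down, tool y axis at yaw deg"""
    o,r=st();a=np.radians(yaw);Y=np.array([np.cos(a),np.sin(a),0]);Z=np.array([0,0,-1.]);T=np.c_[np.cross(Y,Z),Y,Z]
    print('row',np.round((r.inv()*R.from_matrix(T)).as_rotvec(),4),np.round(r.inv().apply(np.array([x,y,z])-o['eef_pos']),4))
if __name__=='__main__':
    go(*map(float,sys.argv[1:])) if len(sys.argv)>1 else st()
E
python3 h.py 0.50 -0.276 0.23 8; python3 -c "
from h import *
c=imaging.calibration('wrist');o,r=st();p=-c['R'].T@c['t'];print(c['mtx'],r.inv().apply(p-o['eef_pos']),c['R']@r.as_matrix())"
```

```text
t 0.1 pos [0.1603 0.473  0.2305] yaw_y 71.28 F [0.1 0.  0.3] T [ 0.02  0.   -0.06] w 0.0854 g 0.0 j [ 1.24  0.24  0.    1.34 -0.    1.57]
row [-1.6000e-03  1.0000e-03  1.1044e+00] [-0.5621 -0.6003  0.0016]
t 0.1 pos [0.1603 0.473  0.2305] yaw_y 71.28 F [0.1 0.  0.3] T [ 0.02  0.   -0.06] w 0.0854 g 0.0 j [ 1.24  0.24  0.    1.34 -0.    1.57]
[[326.98703719   0.         318.00194439]
 [  0.         326.98703719 200.65294568]
 [  0.           0.           1.        ]] [ 0.08140898 -0.00051856 -0.14294839] [[ 3.23315416e-04  9.99999934e-01  1.64135317e-04]
 [-9.47936985e-01  3.58752830e-04 -3.18457759e-01]
 [-3.18457797e-01 -5.26276348e-05  9.47937038e-01]]
```

Careful with the scale: shifts go in shares of 0.6 m and turns go in shares of 90 degrees. That gives: -0.6 m / 0.6 = -1, -0.56 m / 0.6 = -0.9333, 1.1 rad / 1.5708 = 0.7003.

```bash
echo '{"plan":[[0,0,0.7003,-0.9333,-1,0,0.085],[0,0,0.7003,-0.9333,-1,0,0.085],[0,0,0.7003,-0.9333,-1,0,0.085],[0,0,0.7003,-0.9333,-1,0,0.085],[0,0,0.7003,-0.9333,-1,0,0.085],[0,0,0.7003,-0.9333,-1,0,0.085],[0,0,0.7003,-0.9333,-1,0,0.085],[0,0,0.7003,-0.9333,-1,0,0.085],[0,0,0.7003,-0.9333,-1,0,0.085],[0,0,0.7003,-0.9333,-1,0,0.085]]}' | python3 -m jog; python3 h.py 0.57 -0.25 0.2 8
```

```text
clock: 1.35
eef_pos: [0.418, -0.0982, 0.2311]
tool_rot: [0.655, 0.756, 0.0, -0.0]
ft_force: [1.7, 0.2, -0.1]
grip_width: 0.0847
grasp_force: 0.0
t 1.35 pos [ 0.418  -0.0982  0.2311] yaw_y 8.22 F [ 1.7  0.2 -0.1] T [ 0.08 -0.03  0.04] w 0.0847 g 0.0 j [-0.23  0.1  -0.17  1.3   0.    1.2 ]
row [ 0.0002 -0.0004  0.0038] [-0.172   0.1287  0.0311]
```

Scaled: -0.17 m / 0.6 = -0.2833, 0.13 m / 0.6 = 0.2167.

```bash
echo '{"plan":[[0,0,0,-0.2833,0.2167,0.05,0.085],[0,0,0,-0.2833,0.2167,0.05,0.085],[0,0,0,-0.2833,0.2167,0.05,0.085],[0,0,0,-0.2833,0.2167,0.05,0.085],[0,0,0,-0.2833,0.2167,0.05,0.085],[0,0,0,-0.2833,0.2167,0.05,0.085]]}' | python3 -m jog
python3 - <<'E'
from h import *
import cv2
st()
c=imaging.calibration('wrist');p,d=imaging.camera('wrist')
cv2.imwrite('pics/w1.png',p[:,:,::-1]);np.savez('w1.npz',d=d,**c)
E
```

```text
clock: 2.1
eef_pos: [0.57, -0.245, 0.2008]
tool_rot: [0.654, 0.756, -0.0, -0.001]
ft_force: [-0.1, 0.1, -0.2]
grip_width: 0.0848
grasp_force: 0.0
t 2.1 pos [ 0.57   -0.245   0.2008] yaw_y 8.26 F [-0.1  0.1 -0.2] T [0.06 0.   0.  ] w 0.0848 g 0.0 j [-0.41  0.5   0.3   1.38  0.    1.02]
```

View pics/w1.png

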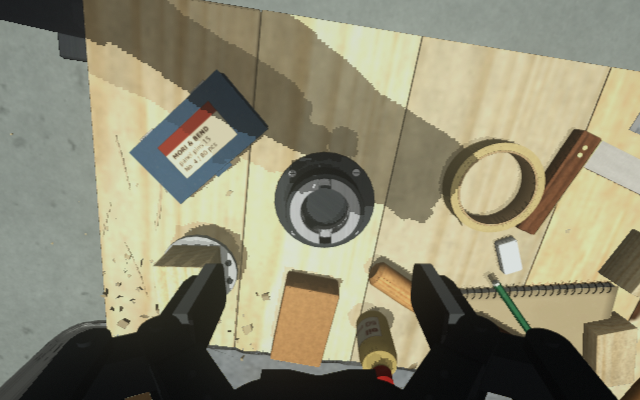

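The socket is centred at about (325,203) with gaps near (325,183) and (325,237). Next I'll build a rectified top-down image at rim height.

Run:
```python
import cv2,numpy as np
p=cv2.imread('pics/w1.png');f=np.load('w1.npz');M=f['mtx'];Rm=f['R'];t=f['t']
# ortho image at z=0.036, 0.2mm/px, center (0.580,-0.2763): col -> -y, row -> -x
c0=np.array([.580,-.2763]);n=500;s=.0002
v,u=np.mgrid[0:n,0:n]
X=np.stack([c0[0]-(v-n/2)*s,c0[1]-(u-n/2)*s,np.full(u.shape,.036)],-1)
q=X@Rm.T+t;q=q@M.T;m=(q[...,:2]/q[...,2:]).astype(np.float32)
o=cv2.remap(p,m[...,0],m[...,1],cv2.INTER_CUBIC)
cv2.imwrite('pics/w1o.png',cv2.convertScaleAbs(o,alpha=1.3))
d=f['d'];v,u=np.mgrid[0:400,0:640]
W=((np.stack([u,v,np.ones_like(u)],-1)@np.linalg.inv(M).T)*d[...,None]-t)@Rm
k=(abs(W[...,2]-.036)<.004)&(np.hypot(W[...,0]-.58,W[...,1]+.276)<.05)&(d>0)
a=W[k];print(len(a),np.median(a[:,2]),cv2.minEnclosingCircle((a[:,:2]*1000).astype(np.float32)),cv2.minAreaRect((a[:,:2]*1000).astype(np.float32)))
```

```text
2723 0.0361956048228489 ((581.7277221679688, -277.15411376953125), 40.01776123046875) ((581.6787719726562, -276.6970520019531), (78.46363830566406, 78.90249633789062), 33.78932189941406)
```

View pics/w1o.png

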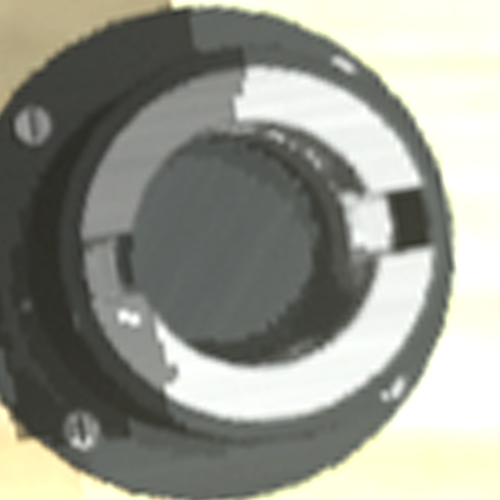

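```bash
python3 h.py 0.456 -0.345 0.19 6.6
```

```text
t 2.15 pos [ 0.57   -0.2448  0.2014] yaw_y 8.29 F [-0.3  0.1 -0.3] T [-0.   -0.01  0.  ] w 0.0845 g 0.0 j [-0.41  0.5   0.3   1.38  0.    1.02]
row [-0.0008 -0.0006  0.0294] [-0.0827 -0.1272  0.0114]
```

Scaled: -0.127 m / 0.6 = -0.2117, -0.083 m / 0.6 = -0.1383, 0.029 rad / 1.5708 = 0.0185.

```bash
echo '{"plan":[[0,0,0.0185,-0.1383,-0.2117,0.0183,0.085],[0,0,0.0185,-0.1383,-0.2117,0.0183,0.085],[0,0,0.0185,-0.1383,-0.2117,0.0183,0.085],[0,0,0.0185,-0.1383,-0.2117,0.0183,0.085],[0,0,0.0185,-0.1383,-0.2117,0.0183,0.085]]}' | python3 -m jog >/dev/null
cat > blob.py <<'E'
from h import *
import cv2
def blob(cx,cy,r,z0,z1):
    f=imaging.calibration('wrist');p,d=imaging.camera('wrist');M=f['mtx']
    v,u=np.mgrid[0:400,0:640]
    W=((np.stack([u,v,np.ones_like(u)],-1)@np.linalg.inv(M).T)*d[...,None]-f['t'])@f['R']
    k=(W[...,2]>z0)&(W[...,2]<z1)&(np.hypot(W[...,0]-cx,W[...,1]-cy)<r)&(d>0)
    a=W[k];print(len(a),np.median(a[:,2]),cv2.minAreaRect((a[:,:2]*1000).astype(np.float32)))
    return p
E
python3 - <<'E'
from blob import *
blob(.456,-.364,.05,.068,.085)
go(.4565,-.3645,.039,6.6)
E
```

```text
4194 0.07729512153965946 ((457.230712890625, -365.40869140625), (50.087623596191406, 62.60650634765625), 6.509515285491943)
t 2.83 pos [ 0.4578 -0.345   0.191 ] yaw_y 6.69 F [-0.1 -0.   0.2] T [ 0.02 -0.    0.  ] w 0.0848 g 0.0 j [-0.65  0.4   0.13  1.3   0.    0.81]
row [0.0012 0.0005 0.0015] [-0.0192 -0.0037  0.152 ]
```

Scaled: 0.152 m / 0.6 = 0.2533, -0.0197 m / 0.6 = -0.0328.

```bash
echo '{"plan":[[0,0,0,-0.0328,-0.0057,0.05,0.085],[0,0,0,-0.0328,-0.0057,0.1333,0.085],[0,0,0,-0.0328,-0.0057,0.2,0.085],[0,0,0,-0.0328,-0.0057,0.2533,0.085],[0,0,0,-0.0328,-0.0057,0.2533,0.085],[0,0,0,-0.0328,-0.0057,0.2533,0.085]]}' | python3 -m jog ; python3 h.py .4568 -.365 .039 6.5
```

```text
clock: 3.58
eef_pos: [0.4573, -0.366, 0.0396]
tool_rot: [0.665, 0.747, 0.0, 0.001]
ft_force: [-0.1, -0.2, 0.8]
grip_width: 0.0846
grasp_force: 0.0
t 3.58 pos [ 0.4573 -0.366   0.0396] yaw_y 6.67 F [-0.1 -0.2  0.8] T [-0.02 -0.03  0.02] w 0.0846 g 0.0 j [-0.67  0.55 -0.05  0.96  0.    0.78]
row [0.0014 0.0013 0.003 ] [ 0.001  -0.0004  0.0006]
```

Scaled: 0.0008 m / 0.6 = 0.0013, 0.002 rad / 1.5708 = 0.0013.

```bash
echo '{"plan":[[0,0,0.0013,0.0013,0,0,0.08],[0,0,0.0013,0.0013,0,0,0.02],[0,0,0.0013,0.0013,0,0,0.02],[0,0,0.0013,0.0013,0,0,0.02],[0,0,0.0013,0.0013,0,0,0.02],[0,0,0.0013,0.0013,0,0,0.02],[0,0,0.0013,0.0013,0,0,0.02],[0,0,0.0013,0.0013,0,0,0.02]]}' | python3 -m jog >/dev/null; python3 h.py
```

```text
t 4.58 pos [ 0.4565 -0.3657  0.0395] yaw_y 6.47 F [ 0.  -0.1  5.8] T [0.18 0.08 0.02] w 0.0494 g 63.7 j [-0.68  0.55 -0.06  0.96  0.    0.78]
```

Scaled: -0.08 m / 0.6 = -0.1333, -0.03 m / 0.6 = -0.05.

```bash
echo '{"plan":[[0,0,0,0,0,-0.05,0.02],[0,0,0,0,0,-0.1333,0.02],[0,0,0,0,0,-0.1333,0.02],[0,0,0,0,0,-0.1333,0.02]]}' | python3 -m jog >/dev/null; python3 h.py .581 -.2777 .12 8.7
```

```text
t 5.08 pos [ 0.4545 -0.3643  0.1164] yaw_y 6.47 F [-0.5  0.5 -5.7] T [-0.01  0.04 -0.02] w 0.0492 g 64.8 j [-0.68  0.48  0.04  1.14 -0.    0.78]
row [-0.0025 -0.0025 -0.039 ] [ 0.0719  0.1354 -0.0038]
```

Scaled: 0.135 m / 0.6 = 0.225, 0.112 m / 0.6 = 0.1867, -0.039 rad / 1.5708 = -0.0248.

```bash
echo '{"plan":[[0,0,-0.0248,0.05,0.0933,0,0.02],[0,0,-0.0248,0.1,0.1867,0,0.02],[0,0,-0.0248,0.12,0.225,0,0.02],[0,0,-0.0248,0.12,0.225,0,0.02],[0,0,-0.0248,0.12,0.225,0,0.02],[0,0,-0.0248,0.12,0.225,0,0.02]]}' | python3 -m jog >/dev/null; python3 h.py .581 -.2777 .085 8.7
python3 - <<'E'
from h import *
import cv2
o,r=st();c=imaging.calibration('wrist');p,d=imaging.camera('wrist');cv2.imwrite('pics/w2.png',p[:,:,::-1]);np.savez('w2.npz',d=d,e=o['eef_pos'],**c)
p,d=imaging.camera('scene');cv2.imwrite('pics/s2.png',cv2.resize(p[150:280,240:440,::-1],None,fx=4,fy=4,interpolation=cv2.INTER_CUBIC))
st()
E
```

```text
t 5.83 pos [ 0.5802 -0.279   0.1171] yaw_y 8.62 F [-0.3 -0.9 -4.7] T [-0.05 -0.03  0.01] w 0.0492 g 65.7 j [-0.45  0.59  0.24  1.22 -0.    0.97]
row [-0.0023 -0.0013 -0.0014] [0.0011 0.0011 0.0321]
t 5.83 pos [ 0.5802 -0.279   0.1171] yaw_y 8.62 F [-0.3 -0.9 -4.7] T [-0.05 -0.03  0.01] w 0.0492 g 65.7 j [-0.45  0.59  0.24  1.22 -0.    0.97]
t 5.92 pos [ 0.5808 -0.2792  0.118 ] yaw_y 8.61 F [ 0.2 -0.2 -5.1] T [-0.02  0.01 -0.01] w 0.0493 g 65.7 j [-0.45  0.59  0.24  1.22 -0.    0.97]
```

View pics/s2.png

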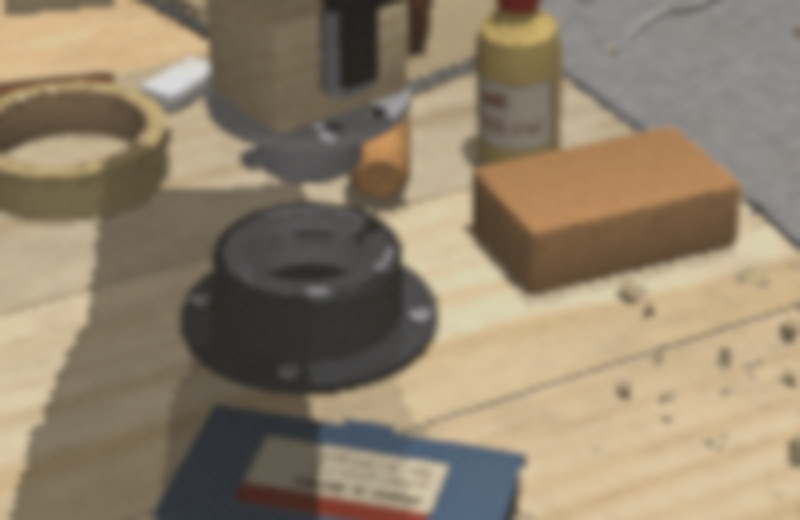

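The plate hangs level above the socket: disc at about (310,120), rim at (307,245), in the crop. Next I'll check the plate's offset in the grip using the wrist depth.

Run:
```python
import numpy as np,cv2
from scipy.optimize import least_squares
f=np.load('w2.npz');d=f['d'];M=f['mtx'];v,u=np.mgrid[0:400,0:640]
W=((np.stack([u,v,np.ones_like(u)],-1)@np.linalg.inv(M).T)*d[...,None]-f['t'])@f['R']
a=np.radians(8.62);Y=np.array([np.cos(a),np.sin(a),0]);Z=np.array([0,0,-1.]);T=np.c_[np.cross(Y,Z),Y,Z]
L=((W-f['e'])@T)*1000
k=(d>0)&(abs(L[...,1])<25)&(L[...,0]>25)&(L[...,0]<36)&(L[...,2]>-33)&(L[...,2]<0)
q=L[k];print('face',len(q),np.median(q[:,0]),np.polyfit(q[:,1],q[:,0],1),np.polyfit(q[:,2],q[:,0],1))
k=(d>0)&(abs(L[...,1])<30)&(L[...,0]>33)&(L[...,0]<46)&(abs(L[...,2]-7)<5)
q=L[k];print('disc',len(q),np.median(q[:,2]))
e=[]
for b in np.arange(-24,25,2):
    s=q[abs(q[:,1]-b)<1]
    if len(s):e.append((b,s[:,0].max()))
e=np.array(e);r=least_squares(lambda c:np.hypot(e[:,0]-c[1],e[:,1]-c[0])-41,[0,0],loss='soft_l1');print('centre tool x,y',r.x,e[:,1].round(1))
# block face lateral extent
k=(d>0)&(L[...,0]>25)&(L[...,0]<36)&(L[...,2]>-10)&(L[...,2]<4)&(abs(L[...,1])<40);print(np.percentile(L[k][:,1],[1,50,99]))
```

```text
face 3546 30.790736099638323 [1.22438189e-03 3.07903353e+01] [2.44553406e-03 3.08358938e+01]
disc 1243 7.298884846870399
centre tool x,y [-0.05484949  0.57710028] [34.4 35.7 36.4 37.4 38.  39.2 39.8 40.  40.3 40.7 40.8 41.  40.9 40.7
 40.2 40.  39.8 39.5 38.7 37.8 37.1 36.2 35.1 33.7]
[-23.44785213   0.44426367  24.42953498]
```

Scaled: 0.039 m / 0.6 = 0.065, 0.0017 m / 0.6 = 0.0028.

```bash
echo '{"plan":[[0,0,0,0.0028,0.001,0.0333,0.02],[0,0,0,0.0028,0.001,0.065,0.02],[0,0,0,0.0028,0.001,0.065,0.02],[0,0,0,0.0028,0.001,0.065,0.02],[0,0,0,0.0028,0.001,0.065,0.02]]}' | python3 -m jog >/dev/null; python3 h.py .5809 -.2773 .070 8.7
```

```text
t 6.55 pos [ 0.5829 -0.2773  0.0807] yaw_y 8.69 F [-0.2 -0.8 -4.8] T [ 0.03 -0.02 -0.01] w 0.0497 g 65.7 j [-0.44  0.62  0.18  1.13 -0.    0.98]
row [ 0.002   0.0014 -0.0002] [ 0.0003 -0.002   0.0107]
```

Scaled: 0.008 m / 0.6 = 0.0133, -0.0015 m / 0.6 = -0.0025, 0.001 rad / 1.5708 = 0.0006.

```bash
echo '{"plan":[[0.0006,0.0006,0,0.0005,-0.0025,0.0067,0.02],[0.0006,0.0006,0,0.0005,-0.0025,0.0133,0.02],[0.0006,0.0006,0,0.0005,-0.0025,0.0133,0.02]]}' | python3 -m jog >/dev/null; python3 h.py .5809 -.2773 .065 8.7; echo '{"plan":[[0,0,0,0,0,0,0.02]]}' | python3 -m jog>/dev/null;python3 h.py .5809 -.2773 .065 8.7
```

```text
t 6.92 pos [ 0.5801 -0.2763  0.0706] yaw_y 8.71 F [ 0.   0.6 -5. ] T [ 0.01 -0.04 -0.05] w 0.0494 g 65.8 j [-0.44  0.63  0.17  1.12  0.    0.97]
row [-0.0021 -0.0018  0.0002] [-0.0011  0.0006  0.0056]
t 7.05 pos [ 0.5806 -0.2765  0.0712] yaw_y 8.71 F [ 0.   0.1 -6. ] T [-0.02 -0.08  0.01] w 0.049 g 65.8 j [-0.44  0.62  0.17  1.12  0.    0.97]
row [-0.0012 -0.0011  0.0003] [-0.0008  0.0002  0.0062]
```

Scaled: 0.004 m / 0.6 = 0.0067, 0.003 m / 0.6 = 0.005.

```bash
echo '{"plan":[[0,0,0,-0.001,0,0.0017,0.02],[0,0,0,-0.001,0,0.0033,0.02],[0,0,0,-0.001,0,0.005,0.02],[0,0,0,-0.001,0,0.0067,0.02],[0,0,0,-0.001,0,0.0067,0.02]]}' | python3 -m jog >/dev/null; python3 h.py .5809 -.2773 .056 8.7
```

```text
t 7.67 pos [ 0.5806 -0.2771  0.0671] yaw_y 8.71 F [ 0.1  0.1 -5.3] T [0.01 0.03 0.01] w 0.0491 g 65.8 j [-0.45  0.63  0.17  1.11  0.    0.97]
row [-0.0013 -0.0012  0.0002] [-0.0002  0.0003  0.0111]
```

Scaled: 0.003 m / 0.6 = 0.005, 0.002 m / 0.6 = 0.0033.

```bash
echo '{"plan":[[0,0,0,0,0,0.0017,0.02],[0,0,0,0,0,0.0033,0.02],[0,0,0,0,0,0.005,0.02],[0,0,0,0,0,0.005,0.02]]}' | python3 -m jog >/dev/null; python3 h.py; echo '{"plan":[[0,0,0,0,0,0.0017,0.02],[0,0,0,0,0,0.0033,0.02],[0,0,0,0,0,0.005,0.02],[0,0,0,0,0,0.0067,0.02],[0,0,0,0,0,0.0083,0.02],[0,0,0,0,0,0.0083,0.02]]}' | python3 -m jog >/dev/null; python3 h.py
```

```text
t 8.18 pos [ 0.5806 -0.2771  0.0642] yaw_y 8.71 F [-0.   0.2 -5.9] T [-0.   -0.02  0.02] w 0.0495 g 65.8 j [-0.45  0.63  0.16  1.1   0.    0.97]
t 8.93 pos [ 0.5806 -0.2771  0.0592] yaw_y 8.71 F [ 0.8 -0.3 -5.7] T [-0.01  0.03  0.05] w 0.0493 g 65.8 j [-0.45  0.64  0.16  1.09  0.    0.97]
```

Scaled: 0.003 m / 0.6 = 0.005, 0.002 m / 0.6 = 0.0033.

```bash
echo '{"plan":[[0,0,0,0,0,0.0017,0.02],[0,0,0,0,0,0.0033,0.02],[0,0,0,0,0,0.005,0.02],[0,0,0,0,0,0.005,0.02]]}' | python3 -m jog >/dev/null; python3 h.py; echo '{"plan":[[0,0,0,0,0,0.0012,0.02],[0,0,0,0,0,0.0012,0.02]]}' | python3 -m jog >/dev/null; python3 h.py;  echo '{"plan":[[0,0,0,0,0,0.0012,0.02],[0,0,0,0,0,0.0012,0.02]]}' | python3 -m jog >/dev/null; python3 h.py
```

```text
t 9.43 pos [ 0.5806 -0.2771  0.0561] yaw_y 8.71 F [ 0.5  0.2 -4.8] T [-0.    0.01  0.01] w 0.0494 g 65.8 j [-0.45  0.64  0.15  1.09  0.    0.97]
t 9.68 pos [ 0.5807 -0.2772  0.0557] yaw_y 8.71 F [ 0.1 -0.6 -5.6] T [-0.01  0.01 -0.04] w 0.0493 g 65.8 j [-0.45  0.64  0.15  1.09  0.    0.97]
t 9.93 pos [ 0.5808 -0.2772  0.0555] yaw_y 8.71 F [-1.7  0.3 -1. ] T [0.15 0.29 0.01] w 0.0494 g 66.4 j [-0.45  0.64  0.15  1.08  0.    0.97]
```

Scaled: 0.0007 m / 0.6 = 0.0012.

```bash
echo '{"plan":[[0,0,0,0,0,0.0012,0.02],[0,0,0,0,0,0.0012,0.02]]}' | python3 -m jog >/dev/null; python3 h.py;  echo '{"plan":[[0,0,0,0,0,0.0012,0.02],[0,0,0,0,0,0.0012,0.02]]}' | python3 -m jog >/dev/null; python3 h.py
```

```text
t 10.18 pos [ 0.5808 -0.2773  0.0552] yaw_y 8.71 F [-3.9  0.6  3.7] T [0.31 0.72 0.02] w 0.0496 g 66.8 j [-0.45  0.64  0.15  1.08  0.    0.97]
t 10.43 pos [ 0.5808 -0.2773  0.0539] yaw_y 8.71 F [-2.5  1.5  5.1] T [0.29 0.81 0.  ] w 0.0493 g 66.9 j [-0.45  0.64  0.15  1.08  0.    0.97]
```

Scaled: 0.04 rad / 1.5708 = 0.0255.

```bash
echo '{"plan":[[0,0,0.0255,0,0,0,0.02],[0,0,0.0509,0,0,0,0.02],[0,0,0.0764,0,0,0,0.02],[0,0,0.0764,0,0,0,0.02]]}' | python3 -m jog >/dev/null; python3 h.py;  echo '{"plan":[[0,0,0.0255,0,0,0,0.02],[0,0,0.0509,0,0,0,0.02],[0,0,0.0764,0,0,0,0.02]]}' | python3 -m jog >/dev/null; python3 h.py;echo '{"plan":[[0,0,0.0255,0,0,0,0.02],[0,0,0.0509,0,0,0,0.02],[0,0,0.0764,0,0,0,0.02]]}' | python3 -m jog >/dev/null; python3 h.py
```

```text
t 10.93 pos [ 0.5818 -0.2777  0.0542] yaw_y 1.85 F [-0.6  0.2  4.1] T [ 0.1   0.18 -0.07] w 0.0489 g 67.0 j [-0.45  0.64  0.15  1.08  0.    1.09]
t 11.3 pos [ 0.582  -0.2778  0.0542] yaw_y -5.05 F [-0.5 -0.4  5.1] T [-0.01  0.08  0.1 ] w 0.0494 g 67.0 j [-0.45  0.64  0.15  1.08  0.    1.21]
t 11.68 pos [ 0.5823 -0.2779  0.0543] yaw_y -11.93 F [-0.  -0.4  4.4] T [-0.06  0.01  0.16] w 0.0491 g 67.0 j [-0.45  0.64  0.15  1.08  0.    1.33]
```

Scaled: 0.06 rad / 1.5708 = 0.0382.

```bash
for i in 1 2 3 4; do echo '{"plan":[[0,0,0.0191,0,0,0,0.02],[0,0,0.0382,0,0,0,0.02]]}' | python3 -m jog >/dev/null; python3 h.py; done
```

```text
t 11.93 pos [ 0.5822 -0.2778  0.0543] yaw_y -15.41 F [ 2.4 -1.   4.6] T [-0.28 -0.51  0.18] w 0.0492 g 66.9 j [-0.45  0.64  0.15  1.08  0.    1.39]
t 12.18 pos [ 0.5817 -0.2776  0.054 ] yaw_y -18.89 F [ 4.  -1.2  4.6] T [-0.44 -0.82  0.17] w 0.0495 g 66.9 j [-0.45  0.64  0.15  1.08  0.    1.46]
t 12.43 pos [ 0.581  -0.2773  0.0537] yaw_y -22.34 F [ 4.2 -1.2  4.6] T [-0.41 -0.74  0.24] w 0.0493 g 66.9 j [-0.45  0.64  0.15  1.08  0.    1.52]
t 12.68 pos [ 0.58   -0.2773  0.0521] yaw_y -25.84 F [ 3.5 -3.1 -3. ] T [-0.74 -0.99 -0.17] w 0.0493 g 65.9 j [-0.45  0.64  0.15  1.08 -0.    1.58]
```

Scaled: 0.03 rad / 1.5708 = 0.0191.

```bash
for i in 1 2; do echo '{"plan":[[0,0,0.0095,0,0,0,0.02],[0,0,0.0191,0,0,0,0.02],[0,0,0.0191,0,0,0,0.02]]}' | python3 -m jog >/dev/null; python3 h.py .5809 -.2773 .053 -29; done
```

```text
t 13.05 pos [ 0.5794 -0.277   0.0519] yaw_y -27.44 F [ 3.4 -2.4 -6.9] T [-0.79 -0.77 -0.13] w 0.0494 g 66.0 j [-0.45  0.64  0.15  1.08 -0.    1.6 ]
row [-0.0045  0.0006  0.0273] [ 0.0005  0.0014 -0.0011]
t 13.43 pos [ 0.5794 -0.2761  0.0528] yaw_y -29.09 F [ 0.1 -0.6 -5.2] T [-0.05  0.02 -0.03] w 0.0491 g 65.8 j [-0.45  0.64  0.15  1.08  0.    1.63]
row [-0.005  -0.0008 -0.0016] [-0.0003  0.0019 -0.0003]
```

Scaled: 0.001 m / 0.6 = 0.0017, 0.05 rad / 1.5708 = 0.0318.

```bash
echo '{"plan":[[0,0,0.0159,0,0.0017,0,0.02],[0,0,0.0318,0,0.0017,0,0.02],[0,0,0.0318,0,0.0017,0,0.02]]}' | python3 -m jog >/dev/null; python3 h.py; for i in 1 2 3; do echo '{"plan":[[0,0,0,0,0,0.0008,0.02],[0,0,0,0,0,0.0017,0.02]]}' | python3 -m jog >/dev/null; python3 h.py; done
```

```text
t 13.8 pos [ 0.5814 -0.2775  0.0535] yaw_y -31.98 F [ 0.1 -0.7 -6.2] T [-0.02 -0.02 -0.04] w 0.0494 g 65.9 j [-0.45  0.64  0.15  1.08  0.    1.68]
t 14.05 pos [ 0.5815 -0.2776  0.0525] yaw_y -31.97 F [-0.3 -0.9 -5.6] T [ 0.04  0.05 -0.01] w 0.0495 g 65.9 j [-0.45  0.64  0.15  1.08  0.    1.68]
t 14.3 pos [ 0.5815 -0.2777  0.0515] yaw_y -31.97 F [-0.5  0.9 -5.9] T [-0.01 -0.08  0.02] w 0.0494 g 65.9 j [-0.45  0.65  0.15  1.08  0.    1.68]
t 14.55 pos [ 0.5815 -0.2777  0.0505] yaw_y -31.97 F [-0.6  0.2 -5.9] T [-0.05 -0.01 -0.01] w 0.0491 g 65.9 j [-0.45  0.65  0.15  1.08  0.    1.68]
```

Both lugs are in the notches, so I'll lower gently until the disc meets the rim.

Scaled: 0.0005 m / 0.6 = 0.0008.

```bash
for i in 1 2 3; do echo '{"plan":[[0,0,0,0,0,0.0008,0.02],[0,0,0,0,0,0.0008,0.02]]}' | python3 -m jog >/dev/null; python3 h.py; done
```

```text
t 14.8 pos [ 0.5815 -0.2776  0.0499] yaw_y -31.97 F [-0.2  0.4 -5.4] T [-0.05  0.03 -0.01] w 0.0493 g 65.9 j [-0.45  0.65  0.15  1.08  0.    1.68]
t 15.05 pos [ 0.5816 -0.2777  0.0496] yaw_y -31.97 F [-0.7 -0.3 -4.8] T [-0.03  0.07  0.02] w 0.0489 g 65.9 j [-0.45  0.65  0.15  1.07  0.    1.68]
t 15.3 pos [ 0.5816 -0.2777  0.0496] yaw_y -31.97 F [-1.2  0.6 -0.9] T [ 0.18  0.35 -0.  ] w 0.0493 g 66.4 j [-0.45  0.65  0.15  1.07  0.    1.68]
```

Scaled: -0.15 m / 0.6 = -0.25, -0.11 m / 0.6 = -0.1833.

```bash
echo '{"plan":[[0,0,0,0,0,0,0.055],[0,0,0,0,0,0,0.065],[0,0,0,0,0,0,0.075],[0,0,0,0,0,0,0.08],[0,0,0,0,0,0,0.08]]}' | python3 -m jog >/dev/null; python3 h.py; echo '{"plan":[[0,0,0,0,0,-0.0333,0.08],[0,0,0,0,0,-0.1,0.08],[0,0,0,0,0,-0.1833,0.08],[0,0,0,0.0333,0,-0.25,0.08],[0,0,0,0.0333,0,-0.25,0.08],[0,0,0,0.0333,0,-0.25,0.08]]}' | python3 -m jog >/dev/null
python3 - <<'E'
from blob import *
st()
p=blob(.581,-.277,.05,.075,.1)
f=imaging.calibration('wrist');blob(.581,-.277,.045,.038,.05)
p,d=imaging.camera('scene');cv2.imwrite('pics/s3.png',cv2.resize(p[150:280,240:440,::-1],None,fx=4,fy=4,interpolation=cv2.INTER_CUBIC))
E
```

```text
t 15.93 pos [ 0.5816 -0.2777  0.049 ] yaw_y -31.97 F [-0.8 -0.4 -0.1] T [-0.03  0.01  0.01] w 0.0801 g 0.0 j [-0.45  0.65  0.15  1.07  0.    1.68]
t 16.68 pos [ 0.592  -0.2607  0.1984] yaw_y -31.96 F [-0.4 -0.1 -0.6] T [-0.04  0.01 -0.02] w 0.0798 g 0.0 j [-0.41  0.56  0.39  1.41  0.    1.71]
4316 0.08728755267910757 ((582.8594360351562, -277.8329772949219), (62.43696975708008, 50.12803649902344), 58.197486877441406)
1516 0.04236086589612082 ((586.6241455078125, -272.022216796875), (67.77228546142578, 81.19285583496094), 57.919395446777344)
```

View pics/s3.png

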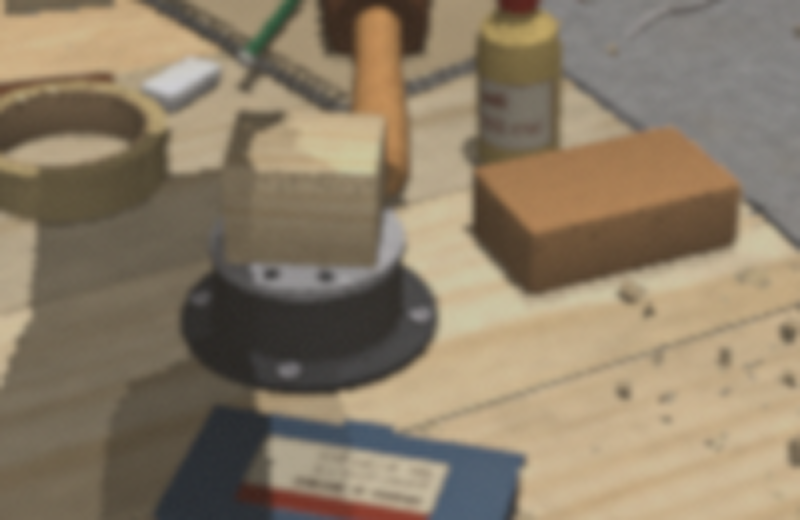

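The plate is flush on the rim (disc at about (310,260) in the crop; block top 87.3 mm and disc top 42.4 mm, where flush is 87 and 42). It is turned about 40° and centred, and the bystanders haven't moved.

```bash
python3 -c "
from workcell import workorder
print(workorder.job_done())"
```

```text
the job is handed in; nothing more can be done
None
```

The faceplate is locked in the socket and released, flush on the rim and turned about 40° clockwise from the gaps. The bystanders look unmoved, and the job was handed in at about 17 s; no verdict was shown.

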